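# Eject a charged cell and stop it on the ramp

## Task

Switch the charging case off by pressing down the raised half of its rocker switch; after that, press the ejector key with one fingertip so that the round cell pops out of its bay, with the other finger already standing across the ramp so that it stops the cell on the ramp before it rolls off the open end. Do not squeeze, grasp or lift the cell, leave the switch off and the loose things around where they are. Finish while holding: end with the finger still in place on the ramp and the cell resting against it.

Things in the scene. Friction and masses are not known exactly. Their poses are not given: they have to be found in the camera images.
- charge_case: Black plastic charging case, fixed on the table, upright; origin on the table under its middle. In its frame (mm) the lidded part, flat top at z = 60, fills x -100 to 7, y -90 to 90; rocker switch and a loose transponder on top. Along its +x side, centred on x = 42, in a row towards +y: ejector key, 4 thick divider (top z = 57), cell bay (y -53.5 to -29.5), ramp.
- rocker (a joint): Rocker switch on the case's top, rad: 0 = on (the half towards the case's -y is raised), 0.4 = off (that half pressed level, the other half raised). Starts between 0 and 0.08 and stays where it is left; about 2 N on the end of the raised half turns it.
- rocker_pivot (a point): Pivot of the rocker, fixed at (-50, -45, 66) mm of the case frame, pivot line along case x. Rocker 22 mm wide (x), each half 20 mm long (y). A pressed, level half tops out 2 mm above this point, the end of a raised half 10 mm; the bezel below (28 x 46 mm) 1.3 mm under it. Press the raised half only: a blunt tip reaching over the pivot line would also press the other half.
- ejector_key (a joint): Ejector key, m: 0 = up (rest), 0.010 = fully down on its hard stop. Spring return: 1 N to start, 3 to 5 N to the bottom. It raises a lifter under the cell; in the last third of the stroke the cell rolls over the edge of its bay and down the ramp, in under a second, and off the open end if nothing stops it.
- key_top (a point): Middle of the top of the ejector key, a grey bar 44 mm (case x) by 18 mm (case y), at (42, -70, 58) mm of the case frame when up, 48 mm above the table when fully down; moves with the key.
- ramp_mid (a point): Point on the ramp's surface, mid-width, at (42, 8, 42) mm of the case frame. Straight ramp 70 mm wide (x 7 to 77), sloping down 10 degrees towards +y: z = 48.6 at its upper edge y = -29.5, 32.8 at its open end y = 60. A side wall (x 77 to 83) stands 10 mm above it. A fingertip level with the fully pressed key is 6 mm above the ramp here, 9 mm at y = 25, 4 mm at y = -3.
- cell_center (a point): Centre of the round cell: a loose cylinder 26 mm in diameter, 65 mm long, about 90 g, white sleeve with steel ends, lying along the case's x. It starts in the bay, centre at about (42, -40, 56.6) mm of the case frame; on the ramp its centre is 13 mm above the surface.
- battery_pack: Bystander: silver hard-cased battery pack 96 x 46 x 25 mm, loose, origin under its middle.
- wheel_wrench: Bystander: purple T-shaped wheel wrench about 120 mm long, 18 mm high, loose, origin on the table under its shaft.
- spur_gear: Bystander: white nylon spur gear 48 mm in diameter, 12 mm high, loose, origin under its middle.
- transponder: Bystander: green plastic transponder 36 x 26 x 11 mm lying loose on the case's top, origin under its middle.
- hex_driver: Bystander: screwdriver lying loose between the robot and the case, low.
- spare_wheel: Bystander: black car wheel 66 mm in diameter, 26 mm high, lying flat and loose, origin under its middle.
Mind the look-alikes: they are no part of the job. Leave any green or turquoise look-alike of the part that bears cell_center alone.

How it is judged (in metres and radians):
On the way, in this order (a step that is already met when the one before it is completed fails the run):
1. the rocker switch is pressed over to off (value of joint rocker above 0.32 rad), for 0.1 s.
2. the ejector key is pressed more than half-way (value of joint ejector_key above 0.0052 m), for 0.02 s.
3. the cell has come to rest on the ramp against a finger (y of cell_center in the frame of charge_case between -0.024 and 0.058 m and contact force between the fingers and cell above 0.03 N and linear speed of cell below 0.03 m/s), for 0.3 s.
At the end, for the whole second after the job is handed in: The switch is off (rocker beyond 0.32 rad) and the cell lies at rest (under 30 mm/s) on the ramp (centre 6 mm past the ramp's upper edge or farther, and short of its open end), carried by the ramp and leaning on a finger (more than 0.03 N) (all of step 3 and z of cell_center in the frame of charge_case between 0.043 and 0.068 m and contact force between cell and charge_case above 0.2 N and value of joint rocker above 0.32 rad); the arm keeps its last pose, push and grip.
It fails at once if the ejector key is pressed while the switch is still on (value of joint ejector_key above 0.005 m and value of joint rocker below 0.25 rad).
It fails at once if the cell rolls off the end of the ramp (y of cell_center in the frame of charge_case above 0.066 m or height (world z) of cell_center below 0.038 m).
It fails at once if the cell is lifted (height (world z) of cell_center above 0.078 m).
It fails at once if the cell is squeezed (contact force between the fingers and cell above 18 N).
It fails at once if a bystander is moved by more than 20 mm (distance of any of battery_pack, wheel_wrench, spur_gear, transponder, hex_driver, spare_wheel from where it was at the start of the episode above 0.02 m).
It also fails if it takes over 38 s, if anything falls off the work surface, if the arm or the gripper's body presses on something with over 40 N, if the wrist force passes 120 N, or if a joint passes its speed limit or range.

## Robot

A 6-joint arm with a two-finger parallel gripper is mounted at the origin on the work surface. World frame = base frame: x ahead of the robot, y to its left, z up, the work surface at z = 0. Lengths are in m, angles in degrees, forces in N, time in s.
With the tool pointing down it reaches from about 0.35 to 0.875 m from the base axis. Payload 4.2 kg.
Tool frame: the origin (TCP) lies midway between the tips of the shut fingers; the grasp point (between the pads) lies 19 mm behind it; y points along the fingers, z is the direction in which the jaws open and shut, and the axes are right-handed (so a half turn about y gives the same grasp; the last joint's range is limited). The gripper opens to 87 mm and grips with 3 to 60 N. Pads are 19 mm wide; open, the fingers measure 117 mm over their backs; the gripper's body (75 mm by 190 mm) begins 51 mm behind the grasp point.
Start: joints at [14.817, 22.042, 0.453, 0, -68.411, -14.817], TCP at [0.625, 0, 0.202] pointing down, gripper open.
Joint ranges: [-179.83, 179.83], [-69.29, 118.12], [-61.27, 80.66], [-181.25, 117.63], [-171.15, -9.14], [-177.46, 177.46]. Speed limits (degrees/s): [159.86, 159.86, 180, 180, 180, 180].

## Interface

Orientations are given as [roll, pitch, yaw] about the fixed x, y, z axes, in that order (R = Rz(yaw) Ry(pitch) Rx(roll)).
In Python, from workcell import env gives the robot as it stands. The module is installed in compiled form; this text tells all that it offers. Calls block until the motion is done:
- env.goto(position, orientation): joint-space move of the TCP to a pose.
- env.move_straight(position, rotation=None, rate=0.15, force_limit=None): straight line of the TCP; rotation=None keeps the orientation; rate is the mean speed in m/s. With force_limit (N) it stops when the force on the tool has changed by that much, and returns True; else False.
- env.set_joints(angles): joint-space move.
- env.gripper_to(opening, grasp_force=None): opening from 0.0 (shut) to 1.0 (fully open); grasp_force is the grip in N (None keeps the last); returns when the fingers have stopped.
- env.dwell(seconds).
- env.inverse_kinematics(position, orientation): joint angles nearest the present ones, or None.
- env.read_state(): the state.
- env.grab_frame(name): name is "scene" or "side" or "wrist"; returns a dict with "image" (480x640x3 uint8, blue, green, red), "fx", "fy", "cx", "cy" (pixels), "position" and "orientation" of the camera in the world. Camera axes: x right, y up, looking along -z (the intrinsics and any distortion apply to the point x, -y, -z); pixel columns grow to the right and rows downward; lengths in m; the calibration is good to about 2 mm. A picture is of the moment at which its call begins. There is no depth.
A pose or a line that the arm cannot do raises env.Unreachable and nothing moves.
- env.close_job(): hands the job in, once; it reports no verdict.
Trained networks look in a picture, given as the dict that the camera call returned (one of the last four; its "shot" number tells which), for a name from the list of things; names that differ only in an ending like _2 or _b are one class to them, and where a whole thing is asked for, a point or a joint stands for the part that bears it (a point fixed in the world has none). Each returns a list of dicts, best first, with "score" (0 to 1); they miss things now and then, are a little off and sometimes report something else, mostly with a low value. They report only what shows in the picture. A call takes as long as a camera call. They do not tell look-alikes from the thing itself.
- env.search_frame(picture, thing): "xyz" ([x, y, z] in m, in world coordinates, good to about 4 mm: the middle of the surface that is visible of it).
- env.trace(picture, thing): "mask" (480x640 bool, what is visible of it).
The state is a dict: "clock": time; "joint_positions": joint angles; "qvel": joint speeds; "joint_torque": joint torques, N m; "position": TCP position; "tool_rot": TCP orientation; "force": force on the tool from outside, world axes, zero at the start; "wrist_torque": the same for the moment, N m; "opening": opening from 0.0 (shut) to 1.0 (fully open).
Only numpy, scipy, OpenCV 4.12 (cv2) and the standard library are available. Lean on these libraries where they do the work, as an engineer would, in place of code of your own. Each camera call takes 0.05 s, during which the arm holds its last target.

## Working session

There is one attempt and no reset: what is moved stays moved. The work goes in short steps, each a Python script; the robot and the scene stay as the last script left them, time stands still between calls to the robot, and variables do not carry over. Pictures are saved under pics/ and viewed, and the job is handed in when it is done.

```bash
mkdir -p pics; cat > h.py <<'E'
from workcell import env
import numpy as np, cv2
from scipy.spatial.transform import Rotation as R
def snap(n,f): 
    p=env.grab_frame(n); cv2.imwrite('pics/'+f,p['image']); return p
E
python3 - <<'E'
from h import *
s=env.read_state(); print(s)
a=snap('scene','s0.png'); b=snap('side','d0.png'); w=snap('wrist','w0.png')
for p in (a,b,w): print({k:v for k,v in p.items() if k!='image'})
for nm in ['charge_case','rocker','ejector_key','cell_center','transponder']:
    for p,l in((a,'scene'),(b,'side')):
        print(nm,l,[(np.round(r['xyz'],4).tolist(),round(r['score'],2)) for r in env.search_frame(p,nm)][:4])
E
```

```text
{'clock': 0.0, 'joint_positions': array([ 1.48153551e+01,  2.20919894e+01,  3.81693412e-01, -2.84947983e-02,
       -6.84126328e+01, -1.48196519e+01]), 'qvel': array([ 0.01259827,  0.01649155,  0.05358071, -0.02774051,  0.04928025,
       -0.01980106]), 'joint_torque': array([ 5.69075401e-04, -3.90661991e+01,  1.87403029e+01,  4.22001421e+00,
        1.09914420e-02, -1.81494070e-04]), 'position': array([6.24361820e-01, 3.54920428e-06, 2.01261079e-01]), 'tool_rot': array([-8.98743867e+01,  5.85005609e-03,  8.99851974e+01]), 'force': array([-0.16019137,  0.4842343 ,  0.39567258]), 'wrist_torque': array([0.00850508, 0.03034672, 0.02974608]), 'opening': 0.9978219017736808}
{'fx': 552.4191953002514, 'fy': 552.4191953002514, 'cx': 327.07974126039414, 'cy': 234.3167146380201, 'position': array([1.24114503, 0.02400916, 0.86919883]), 'orientation': array([40.52950002,  0.79548475, 87.60718435]), 'shot': 1}
{'fx': 549.7928623473897, 'fy': 549.7928623473897, 'cx': 315.3817643231097, 'cy': 244.34370144236235, 'position': array([ 0.31027821, -0.53338866,  0.68455941]), 'orientation': array([ 45.4
[... 250 characters left out ...]
5.41466605e-03,  1.79977215e+02]), 'shot': 3}
charge_case scene [([0.6038, -0.0488, 0.0536], 0.92)]
charge_case side [([0.5215, 0.1156, 0.0226], 0.65)]
rocker scene [([0.5565, -0.0937, 0.0716], 0.68)]
rocker side [([0.5556, -0.0974, 0.0688], 0.53)]
ejector_key scene [([0.6551, -0.105, 0.0571], 0.78)]
ejector_key side [([0.6467, -0.112, 0.0593], 0.71)]
cell_center scene [([0.6547, -0.0817, 0.0666], 0.92), ([0.6895, 0.1871, 0.0253], 0.74), ([0.5122, -0.2346, 0.0271], 0.58)]
cell_center side [([0.6778, 0.1857, 0.0225], 0.78), ([0.4995, -0.2487, 0.0233], 0.58)]
transponder scene [([0.5496, 0.0014, 0.0669], 0.63), ([0.5562, -0.094, 0.0709], 0.59)]
transponder side [([0.537, -0.0017, 0.07], 0.86)]
```

View pics/s0.png

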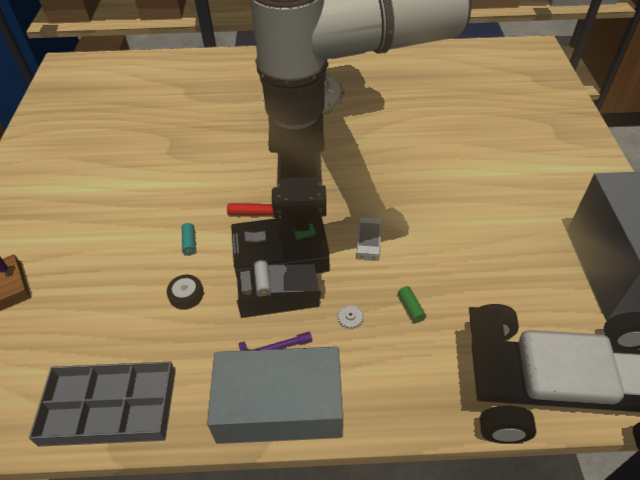

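View pics/d0.png

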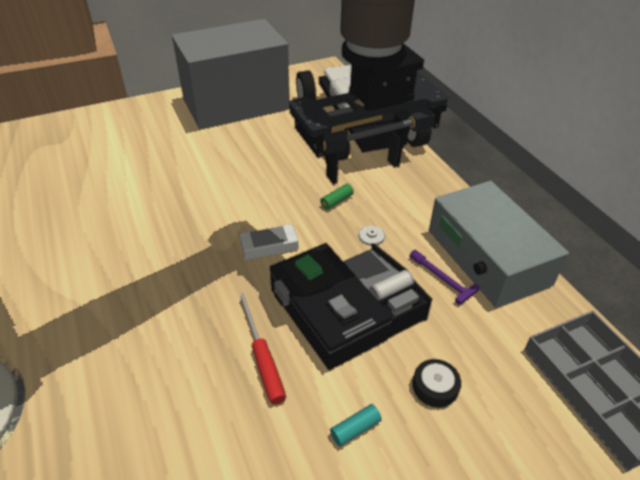

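View pics/w0.png

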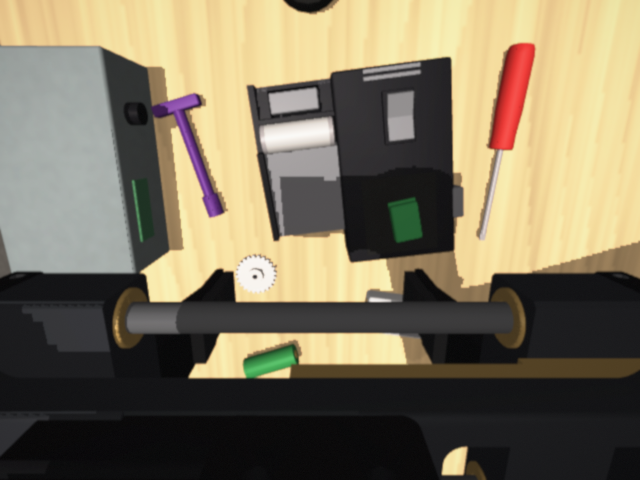

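The wrist image shows the case clearly. Its lid corners are at about (333,72), (450,58), (454,248) and (352,260), with the cell at (297,134), the key at (293,100) and the rocker at (400,117). I'll enlarge it to refine these corners.

```bash
python3 - <<'E'
import cv2
a=cv2.imread('pics/w0.png')[40:280,230:480]; cv2.imwrite('pics/w0z.png',cv2.convertScaleAbs(cv2.resize(a,None,fx=2.4,fy=2.4,interpolation=cv2.INTER_CUBIC),alpha=1.8,beta=30))
b=cv2.imread('pics/s0.png')[200:325,220:345]; cv2.imwrite('pics/s0z.png',cv2.convertScaleAbs(cv2.resize(b,None,fx=4.8,fy=4.8,interpolation=cv2.INTER_CUBIC),alpha=1.8,beta=30))
E
```

```text
(no output)
```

View pics/w0z.png

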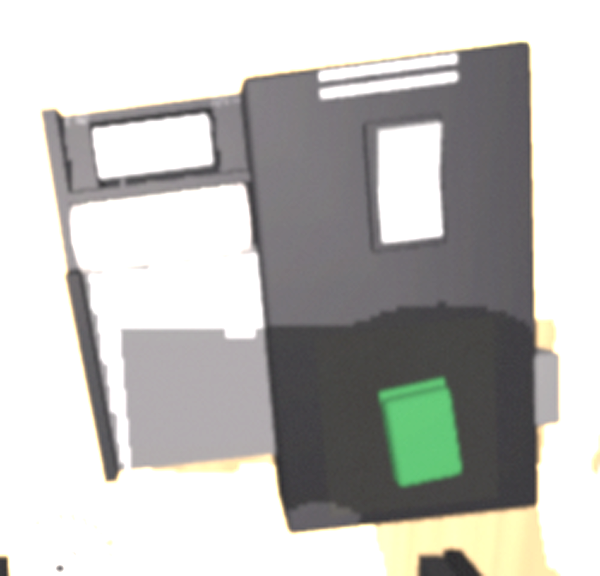

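View pics/s0z.png

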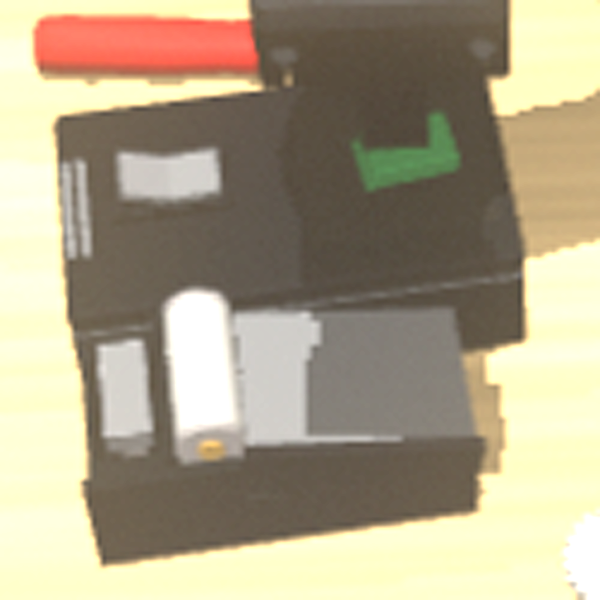

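```bash
cat > fit.py <<'E'
from h import *
from scipy.optimize import least_squares
def proj(p,X):
    Rc=R.from_euler('xyz',p['orientation'],degrees=True).as_matrix()
    c=(X-p['position'])@Rc
    return np.c_[p['cx']+p['fx']*c[:,0]/-c[:,2], p['cy']-p['fy']*c[:,1]/-c[:,2]]
def world(q,P): 
    P=np.atleast_2d(P)/1000; c,s=np.cos(q[2]),np.sin(q[2])
    return np.c_[q[0]+c*P[:,0]-s*P[:,1],q[1]+s*P[:,0]+c*P[:,1],P[:,2]]
def fit(obs,q0=(0.6,-.04,0.1)):
    f=lambda q:np.concatenate([(proj(p,world(q,P))-uv).ravel() for p,P,uv in obs])
    r=least_squares(f,q0,loss='soft_l1'); return r.x,r.fun.reshape(-1,2)
E
python3 - <<'E'
from fit import *
w=env.grab_frame('wrist'); s=env.grab_frame('scene')
Pw=np.array([(7,-90,60),(-100,-90,60),(-100,90,60),(7,90,60),(64,-79,58),(20,-79,58),(20,-61,58),(64,-61,58)],float)
uw=np.array([(245,82),(528,43),(535,503),(290,530),(92,127),(211,112),(215,168),(97,182)])/2.4+[230,40]
Ps=np.array([(-100,-90,60),(7,-90,60),(7,90,60),(20,-79,58),(20,-61,58),(64,-61,58),(64,-79,58)],float)
us=np.array([(58,120),(77,330),(523,270),(97,345),(145,340),(152,437),(107,442)])/4.8+[220,200]
for n,o in(('w',[(w,Pw,uw)]),('s',[(s,Ps,us)]),('b',[(w,Pw,uw),(s,Ps,us)])):
    q,r=fit(o); print(n,q[:2]*1000,np.degrees(q[2])); print(r.round(1).tolist())
np.save('q.npy',q)
print(world(q,[(42,-70,58),(-50,-70,68),(42,-40,56.6)]))
E
```

```text
w [598.66250955 -44.37387422] 6.56868385320326
[[-1.8, -1.9], [2.8, -1.1], [1.9, 3.3], [-1.8, 3.5], [0.1, 1.1], [-0.9, 1.3], [-0.2, -0.8], [1.0, -0.7]]
s [603.64119375 -43.68366133] 5.903793575936298
[[0.1, -0.7], [-2.0, -1.5], [1.9, -0.9], [0.3, 0.9], [0.2, 0.7], [0.1, 0.2], [-0.7, 0.4]]
b [599.43514893 -44.29107697] 6.4847267588781765
[[-2.5, -1.8], [2.1, -0.9], [1.0, 3.6], [-2.7, 3.6], [-0.7, 1.1], [-1.6, 1.3], [-1.0, -0.8], [0.3, -0.8], [-0.6, -1.9], [-2.1, -2.9], [1.4, -3.0], [0.3, -0.6], [0.1, -0.8], [0.2, -1.5], [-0.5, -1.2]]
[[ 0.64907212 -0.10909981  0.058     ]
 [ 0.55766073 -0.11949013  0.068     ]
 [ 0.64568397 -0.07929175  0.0566    ]]
```

```bash
python3 - <<'E'
from fit import *
q=np.load('q.npy'); yd=np.degrees(q[2])
for Y in (yd,yd+180,yd-180):
  for P in [(-50,-72,200),(42,-20,50)]:
    print(Y,env.inverse_kinematics(world(q,P)[0],[-90,0,Y]))
E
```

```text
6.4847267588781765 [ 3.96888717e+00  1.68892807e+01 -7.54432303e+00 -2.54444375e-14
 -6.55663962e+01 -8.74841604e+01]
6.4847267588781765 [ 9.04190670e+00  3.17586784e+01 -7.03355771e+00 -2.54444375e-14
 -5.12077638e+01 -9.25571799e+01]
186.48472675887817 [ 3.96888717e+00  1.68892807e+01 -7.54432303e+00  2.54444375e-14
 -6.55663962e+01  9.25158396e+01]
186.48472675887817 [ 9.04190670e+00  3.17586784e+01 -7.03355771e+00  2.54444375e-14
 -5.12077638e+01  8.74428201e+01]
-173.51527324112183 [ 3.96888717e+00  1.68892807e+01 -7.54432303e+00  2.54444375e-14
 -6.55663962e+01  9.25158396e+01]
-173.51527324112183 [ 9.04190670e+00  3.17586784e+01 -7.03355771e+00  2.54444375e-14
 -5.12077638e+01  8.74428201e+01]
```

```bash
python3 - <<'E'
from fit import *
q=np.load('q.npy'); yd=np.degrees(q[2])
env.goto(world(q,(-40,-60,230))[0],[-90,0,yd+180]); 
env.gripper_to(0.0)
w=snap('wrist','w1.png'); s=snap('scene','s1.png'); d=snap('side','d1.png')
np.save('cams1.npy',[{k:v for k,v in p.items() if k!='image'} for p in (w,s,d)],allow_pickle=True)
st=env.read_state(); print(st['clock'],st['position'],st['tool_rot'],st['opening'],w['position'],w['orientation'])
b=s['image'][200:325,220:345]; cv2.imwrite('pics/s1z.png',cv2.convertScaleAbs(cv2.resize(b,None,fx=4.8,fy=4.8,interpolation=cv2.INTER_CUBIC),alpha=1.5,beta=30))
b=d['image'][230:380,260:440]; cv2.imwrite('pics/d1z.png',cv2.convertScaleAbs(cv2.resize(b,None,fx=4,fy=4,interpolation=cv2.INTER_CUBIC),alpha=1.5,beta=30))
E
```

```text
4.05 [ 0.56644398 -0.10842733  0.23001788] [-9.00019708e+01  7.58924177e-04 -1.73518085e+02] 0.006213622884190356 [ 0.6381243  -0.10018456  0.41258881] [-1.50856185e+01  1.60454663e-02 -8.35289695e+01]
```

View pics/w1.png

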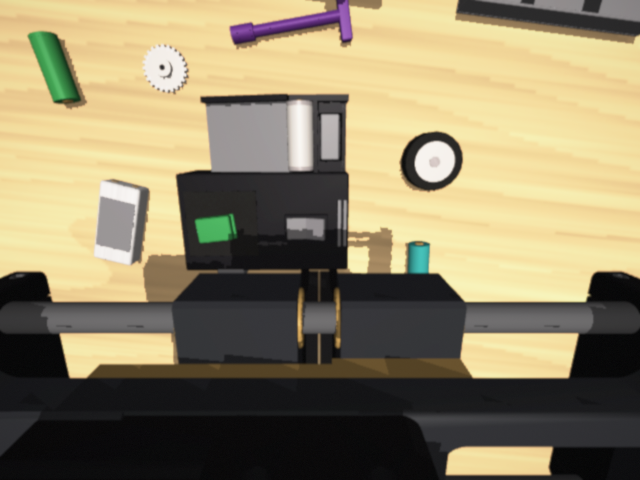

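View pics/s1z.png

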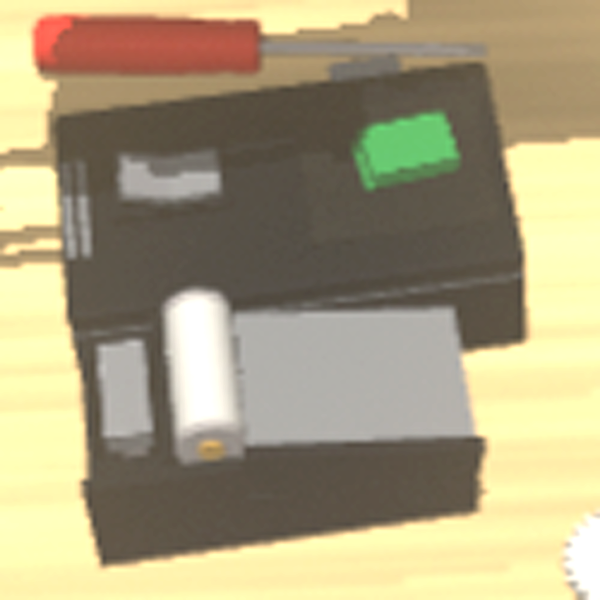

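View pics/d1z.png

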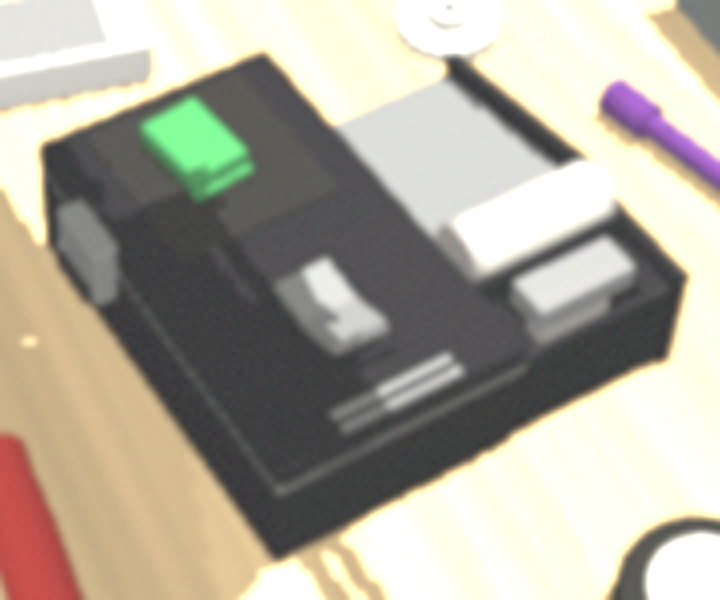

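```bash
python3 - <<'E'
import cv2
a=cv2.imread('pics/w1.png')[85:280,165:360]; cv2.imwrite('pics/w1z.png',cv2.convertScaleAbs(cv2.resize(a,None,fx=3,fy=3,interpolation=cv2.INTER_CUBIC),alpha=1.4,beta=20))
E
```

```text
(no output)
```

View pics/w1z.png

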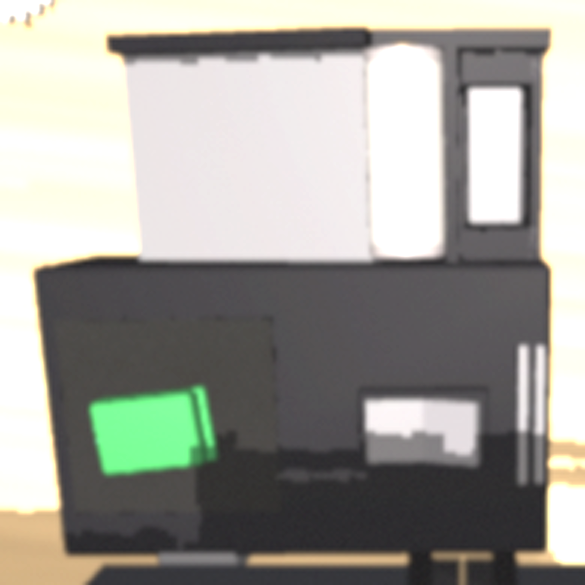

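```bash
cat > m1.py <<'E'
from fit import *
w,s,d=np.load('cams1.npy',allow_pickle=True)
L={'a':(7,-90,60),'b':(-100,-90,60),'c':(-100,90,60),'d':(7,90,60)}
K=[(64,-61,58),(64,-79,58),(20,-79,58),(20,-61,58)]
Pw=np.array([L[k] for k in 'dacb']+K,float)
uw=np.array([(38,271),(549,270),(67,553),(545,550),(468,88),(524,86),(526,222),(470,225)])/3+[165,85]
Ps=np.array([L[k] for k in 'bacd']+[K[3],K[2],K[0],K[1]],float)
us=np.array([(57,118),(77,328),(487,65),(523,270),(145,340),(97,345),(152,437),(107,442)])/4.8+[220,200]
Pd=np.array([L[k] for k in 'bcda']+K,float)
ud=np.array([(280,493),(45,148),(265,55),(527,366),(605,238),(637,268),(535,322),(512,295)])/4+[260,230]
O=dict(w=(w,Pw,uw),s=(s,Ps,us),d=(d,Pd,ud))
if __name__=='__main__':
  for c in ('w','s','d','wsd'):
    q,r=fit([O[k] for k in c]); print(c,(q[:2]*1000).round(1),np.degrees(q[2]).round(2)); print(r.round(1).tolist())
E
python3 m1.py
```

```text
w [597.5 -46.7] 7.06
[[-2.7, -1.0], [2.1, -2.5], [-0.7, 2.7], [2.1, 2.1], [0.4, -0.2], [-0.1, 0.2], [-1.0, 0.5], [0.1, -0.3]]
s [603.1 -44.1] 6.27
[[-0.3, -0.3], [-2.1, -1.0], [0.8, -0.2], [1.6, -1.4], [0.0, 0.7], [0.2, 0.9], [0.1, 0.1], [-0.7, 0.4]]
d [596.1 -51.6] 6.96
[[-0.7, -1.7], [-3.8, 0.8], [-0.3, -0.6], [1.1, -2.3], [0.3, 1.6], [-0.1, 2.1], [1.6, 0.6], [-0.1, -0.9]]
wsd [598.3 -46.8] 6.86
[[-2.6, -2.1], [2.4, -3.0], [-0.9, 1.8], [2.0, 1.8], [0.9, -0.8], [0.4, -0.3], [-0.7, 0.1], [0.4, -0.8], [-2.0, -1.6], [-3.4, -2.7], [-1.2, -2.2], [0.0, -3.7], [-1.2, -1.1], [-1.0, -0.8], [-0.9, -1.9], [-1.6, -1.5], [-0.9, -5.0], [-3.6, -1.8], [-0.3, -2.9], [0.7, -5.2], [-0.1, -1.0], [-0.6, -0.5], [1.2, -2.2], [-0.5, -3.6]]
```

```bash
cat > m2.py <<'E'
from m1 import *
Pr=np.array([(-36,-22,64.7),(-36,-68,64.7)],float); ur=np.array([(361,390),(488,388)])/3+[165,85]
O['w']=(w,np.r_[Pw,Pr],np.r_[uw,ur])
def f(z,split=False):
    q,e,T=z[:3],z[3],z[4:].reshape(3,3); out=[T.ravel()/0.002, [e/2]]
    for i,k in enumerate('wsd'):
        p,P,u=O[k]; P=P.copy(); m=P[:,2]==60; P[m,:2]-=np.sign(P[m,:2]-[-46,0])*e
        out.append((proj(p,world(q,P)+T[i])-u).ravel()/0.8)
    return np.concatenate(out)
r=least_squares(f,np.r_[.6,-.045,.11,np.zeros(10)],loss='soft_l1'); z=r.x
print((z[:2]*1000).round(1),np.degrees(z[2]).round(2),'inset',z[3].round(2)); print((z[4:].reshape(3,3)*1e3).round(1)); print((r.fun[10:].reshape(-1,2)*.8).round(1).tolist())
np.save('q.npy',z[:3])
print(world(z[:3],[(42,-70,58),(-50,-45,66),(42,-40,56.6)]).round(4))
E
python3 m2.py
```

```text
[598.8 -46.6] 6.75 inset 1.74
[[-0.9  0.1 -1.2]
 [ 2.   2.1 -1.6]
 [-0.6 -2.5 -2.3]]
[[-0.5, -0.3], [0.2, -0.8], [0.4, 0.1], [-0.1, 0.4], [0.6, -0.2], [0.1, 0.4], [-1.1, 0.6], [0.0, -0.4], [-0.6, -0.2], [0.9, 0.2], [0.2, 0.3], [-1.2, -2.1], [-0.6, 0.0], [0.2, -2.7], [0.1, 0.4], [0.2, 0.7], [0.3, -0.3], [-0.4, 0.1], [-0.1, -4.2], [-1.5, 0.4], [0.0, 0.0], [-0.5, -3.3], [0.4, 1.2], [-0.0, 1.7], [1.7, 0.1], [0.1, -1.5]]
[[ 0.6487 -0.1112  0.058 ]
 [ 0.5544 -0.0972  0.066 ]
 [ 0.6452 -0.0814  0.0566]]
```

```bash
python3 - <<'E'
from fit import *
q=np.load('q.npy'); yd=np.degrees(q[2])
env.goto(world(q,(-50,-71,95))[0],[-90,0,yd+180-360])
s=snap('scene','s2.png'); d=snap('side','d2.png')
st=env.read_state(); print(st['clock'],world(q,(-50,-71,95)),st['position'],st['tool_rot'],st['force'])
A=cv2.resize(s['image'][160:320,210:360],None,fx=2.6,fy=2.6); B=cv2.resize(d['image'][210:370,260:410],None,fx=2.6,fy=2.6)
cv2.imwrite('pics/c2.png',cv2.convertScaleAbs(np.hstack([A,B]),alpha=1.6,beta=30))
E
```

```text
4.75 [[ 0.5574554  -0.12301289  0.095     ]] [ 0.5599108  -0.12295115  0.09760667] [ -89.93982457    0.31458277 -173.20708556] [-0.20759447 -0.0999975   1.10004883]
```

View pics/c2.png

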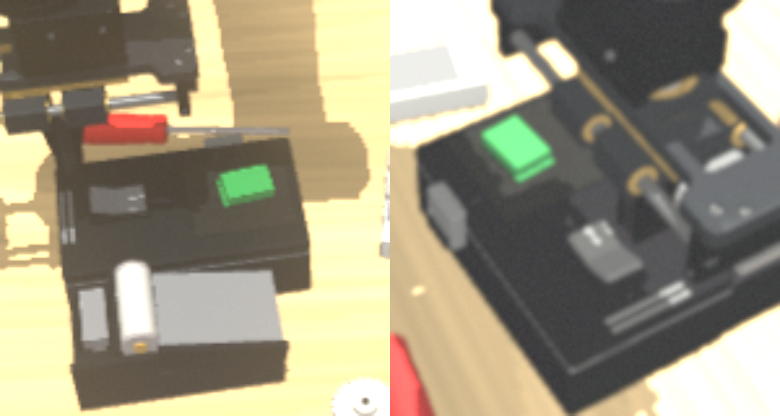

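```bash
python3 - <<'E'
from fit import *
q=np.load('q.npy')
print(env.move_straight(world(q,(-50,-70,80))[0],rate=0.08)); a=env.read_state(); print(a['clock'],a['position'],a['force'])
h=env.move_straight(world(q,(-50,-70,66.5))[0],rate=0.025,force_limit=9)
env.dwell(.2); a=env.read_state(); print(h,a['clock'],a['position'],a['force'])
s=snap('scene','s3.png'); d=snap('side','d3.png')
A=cv2.resize(s['image'][160:320,210:360],None,fx=2.6,fy=2.6); B=cv2.resize(d['image'][210:370,260:410],None,fx=2.6,fy=2.6)
cv2.imwrite('pics/c3.png',cv2.convertScaleAbs(np.hstack([A,B]),alpha=1.6,beta=30))
E
```

```text
False
5.0917 [ 0.55749379 -0.12193305  0.08032318] [0.49051157 0.72287356 0.61029405]
False 5.9833 [ 0.55744138 -0.12201977  0.06665593] [0.36813503 0.19095689 0.13885983]
```

View pics/c3.png

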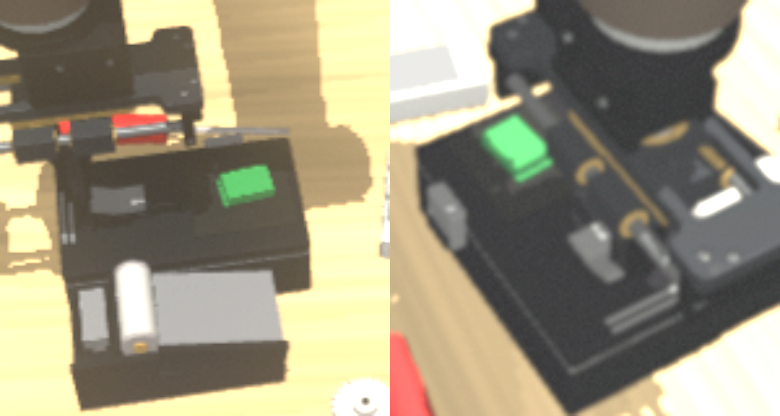

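```bash
python3 - <<'E'
from fit import *
q=np.load('q.npy')
env.move_straight(world(q,(-50,-70,150))[0],rate=0.2)
a=env.read_state(); print(a['clock'],a['force'])
w=snap('wrist','w4.png'); s=snap('scene','s4.png'); d=snap('side','d4.png')
A=cv2.resize(s['image'][200:280,220:300],None,fx=4.8,fy=4.8,interpolation=cv2.INTER_CUBIC); B=cv2.resize(d['image'][270:350,310:390],None,fx=4.8,fy=4.8,interpolation=cv2.INTER_CUBIC)
cv2.imwrite('pics/c4.png',cv2.convertScaleAbs(np.hstack([A,B]),alpha=1.6,beta=30))
E
```

```text
6.65 [-1.09885167  0.20698048 -0.76561517]
```

View pics/c4.png

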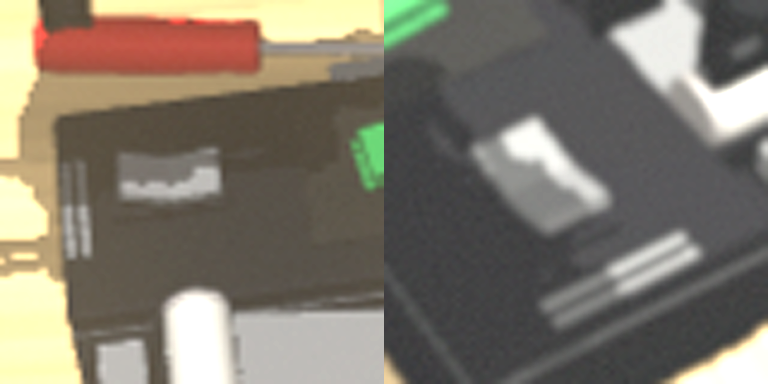

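View pics/w4.png

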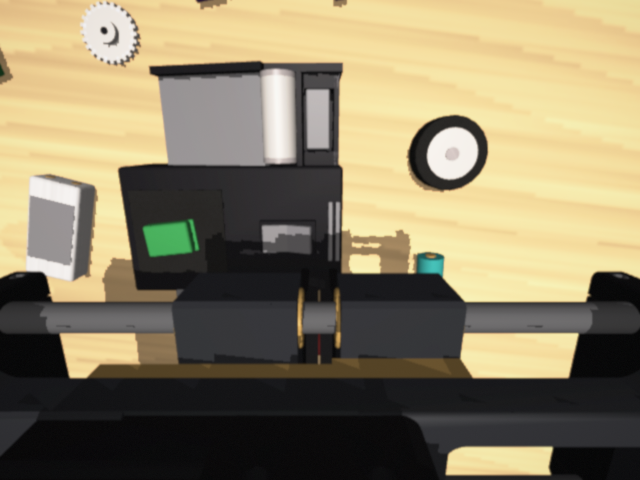

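```bash
python3 - <<'E'
import cv2,numpy as np
def c(f,y,x,h,w,W=380,H=280): return cv2.convertScaleAbs(cv2.resize(cv2.imread('pics/'+f)[y:y+h,x:x+w],(W,H),interpolation=cv2.INTER_CUBIC),alpha=1.4,beta=10)
r1=np.hstack([c('d1.png',285,322,38,51),c('d4.png',285,322,38,51)])
r2=np.hstack([c('s1.png',222,236,28,38),c('s4.png',222,236,28,38)])
cv2.imwrite('pics/cmp.png',np.vstack([r1,r2]))
E
```

```text
(no output)
```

View pics/cmp.png

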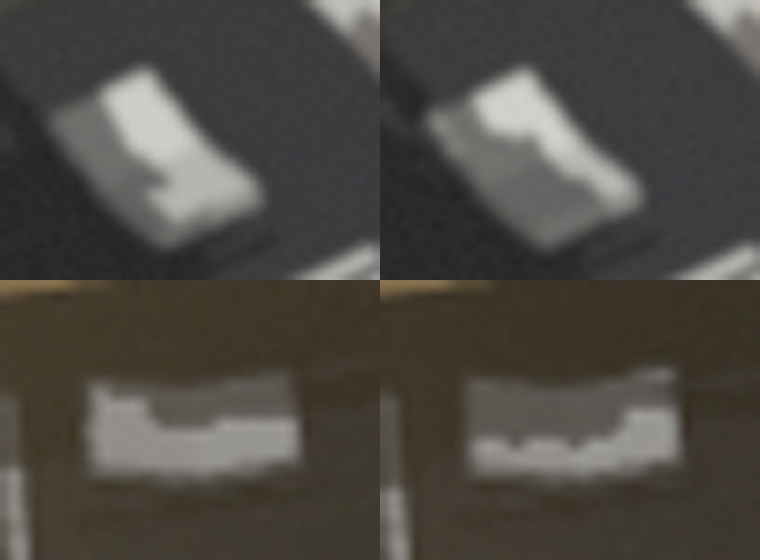

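```bash
python3 - <<'E'
from fit import *
st=env.read_state(); P=st['position'][None]
for n,f in(('side','d4'),('scene','s4')):
    p=env.grab_frame(n); u=proj(p,P)[0]; print(n,u)
    im=p['image']; x,y=(u-40).astype(int); c=im[max(y-20,0):y+60,x:x+80].copy()
    c=cv2.convertScaleAbs(cv2.resize(c,(400,400),interpolation=cv2.INTER_CUBIC),alpha=2.0,beta=30)
    k=5*(u-[x,y-20]); cv2.drawMarker(c,tuple(int(v) for v in k),(0,0,255),0,12); 
    if n=='side': A=c
cv2.imwrite('pics/tip.png',np.hstack([A,c]))
E
```

```text
side [354.61084791 281.38435515]
scene [235.37382092 208.90408074]
```

View pics/tip.png

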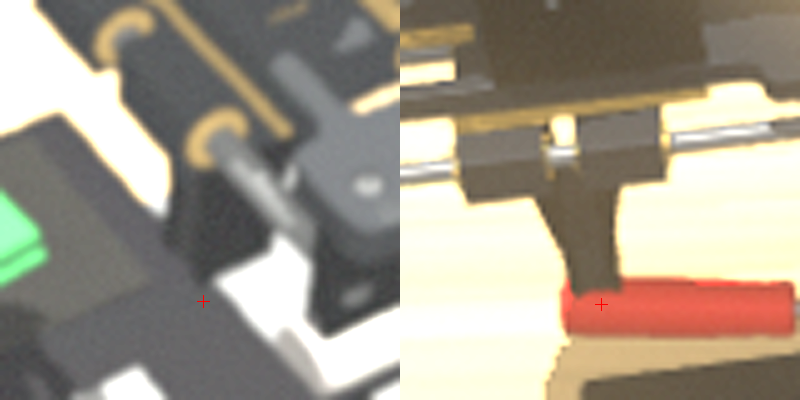

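```bash
cat > ov.py <<'E'
from fit import *
def overlay(fn,extra=[],sz=80):
    q=np.load('q.npy'); st=env.read_state(); Rm=R.from_euler('xyz',st['tool_rot'],degrees=True).as_matrix()
    # tip box: tool x +-9.5, tool z +-8.5, at y=0
    L=np.array([(a*.0095,0,b*.0085) for a,b in((1,1),(1,-1),(-1,-1),(-1,1))])@Rm.T+st['position']
    out=[]
    for n in('side','scene'):
        p=env.grab_frame(n); u=proj(p,st['position'][None])[0]; x,y=(u-[sz/2,sz/2]).astype(int)
        c=cv2.convertScaleAbs(cv2.resize(p['image'][y:y+sz,x:x+sz],(400,400),interpolation=cv2.INTER_CUBIC),alpha=1.8,beta=30)
        f=400/sz
        for pts,col in [(L,(0,0,255))]+[(world(q,e),(255,255,0)) for e in extra]:
            k=((proj(p,pts)-[x,y]+.5)*f).astype(int); cv2.polylines(c,[k.reshape(-1,1,2)],True,col,1)
        out.append(c)
    cv2.imwrite('pics/'+fn,np.hstack(out)); return st
E
python3 - <<'E'
from ov import *
q=np.load('q.npy')
env.move_straight(world(q,(-50,-63,90))[0],rate=0.2); env.dwell(.15)
st=overlay('o5.png',[[(-36,-22,64.7),(-36,-68,64.7),(-64,-68,64.7),(-64,-22,64.7)],[(64,-61,58),(64,-79,58),(20,-79,58),(20,-61,58)]]); print(st['clock'],st['position'])
E
```

```text
7.5 [ 0.55785347 -0.11522258  0.09162139]
```

View pics/o5.png

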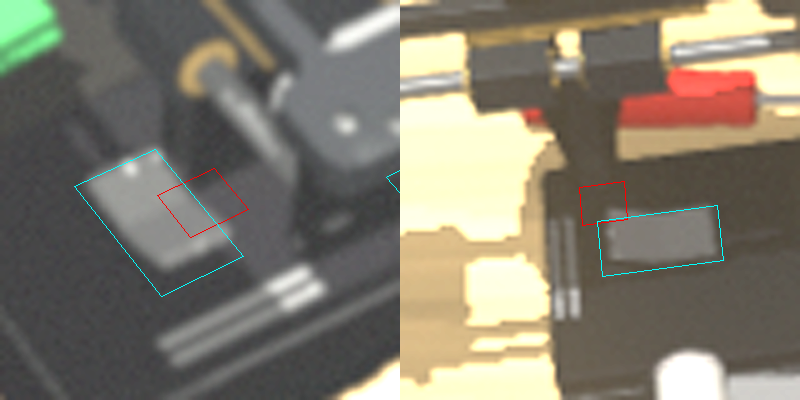

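```bash
python3 - <<'E'
from ov import *
out=[]
for n,(x,y,w,h) in(('side',(320,240,80,80)),('scene',(225,190,50,50))):
    p=env.grab_frame(n); c=p['image'][y:y+h,x:x+w].astype(float); c=255*np.clip(c/110,0,1)**.5
    out.append(cv2.resize(c.astype(np.uint8),(400,400),interpolation=cv2.INTER_CUBIC))
cv2.imwrite('pics/o6.png',np.hstack(out))
E
```

```text
(no output)
```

View pics/o6.png

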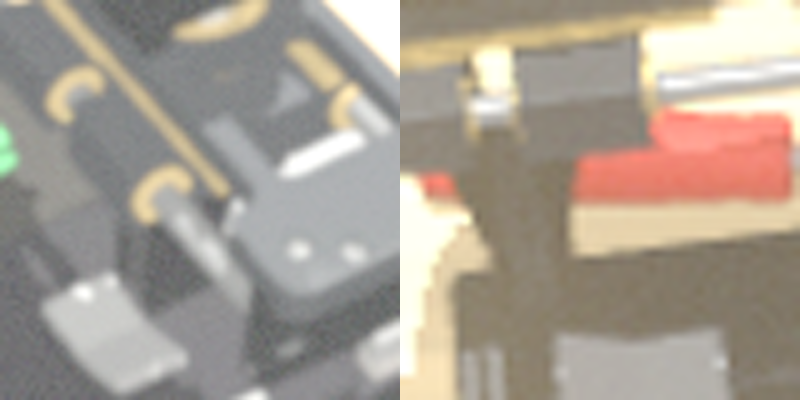

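```bash
python3 - <<'E'
from ov import *
q=np.load('q.npy')
env.move_straight(world(q,(-50,-57,84))[0],rate=0.1); env.dwell(.1); a=env.read_state(); print(a['clock'],a['position'],a['force'])
for z in (80,77,74,71,69,67.5,66.5):
    h=env.move_straight(world(q,(-50,-57,z))[0],rate=0.03,force_limit=10); a=env.read_state(); print(z,h,a['clock'],a['position'].round(4),a['force'].round(2))
    if h: break
E
```

```text
8.05 [ 0.5557475  -0.10896959  0.08387312] [ 0.56516813 -0.83541564 -0.45017325]
80 False 8.3333 [ 0.5556 -0.1092  0.0797] [ 0.18 -0.06 -0.79]
77 False 8.5833 [ 0.5556 -0.1091  0.0767] [-0.53  0.06  0.04]
74 False 8.8333 [ 0.5556 -0.1091  0.0738] [-0.01  0.1  -0.48]
71 False 9.0833 [ 0.5556 -0.1091  0.0707] [-0.45  0.19  0.46]
69 False 9.3333 [ 0.5557 -0.1091  0.0689] [-0.16 -0.57 -0.79]
67.5 False 9.5833 [ 0.5557 -0.1091  0.0674] [-0.54 -0.55 -0.29]
66.5 False 9.8333 [ 0.5558 -0.1091  0.0664] [-0.42  0.2   0.12]
```

```bash
python3 - <<'E'
from ov import *
out=[]
for n,(x,y,w,h) in(('side',(310,250,80,80)),('scene',(220,200,60,60))):
    p=env.grab_frame(n); cv2.imwrite('pics/full_%s7.png'%n,p['image']); c=p['image'][y:y+h,x:x+w].astype(float); c=255*np.clip(c/130,0,1)**.6
    out.append(cv2.resize(c.astype(np.uint8),(400,400),interpolation=cv2.INTER_CUBIC))
cv2.imwrite('pics/o7.png',np.hstack(out))
w=snap('wrist','w7.png')
E
```

```text
(no output)
```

View pics/o7.png

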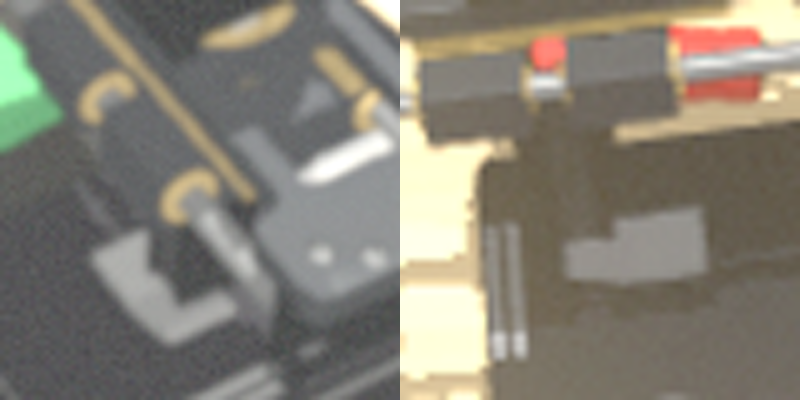

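View pics/w7.png

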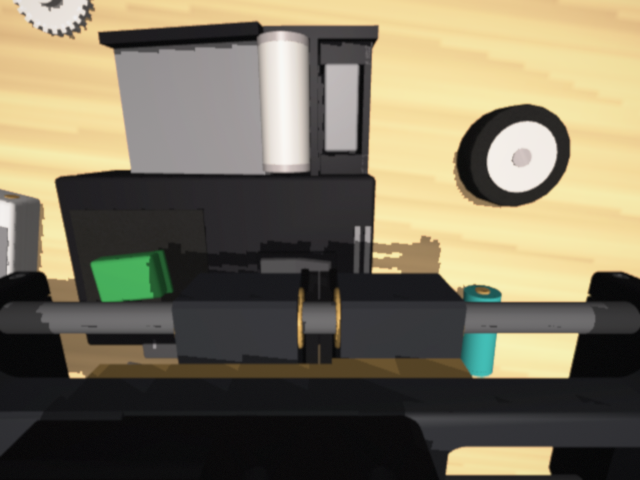

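```bash
python3 - <<'E'
from ov import *
q=np.load('q.npy'); st=env.read_state()
st=overlay('o8.png',[[(-39,-45,66),(-39,-65,76),(-61,-65,76),(-61,-45,66)],[(-39,-45,66),(-39,-25,68),(-61,-25,68),(-61,-45,66)]],sz=60)
E
```

```text
(no output)
```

View pics/o8.png

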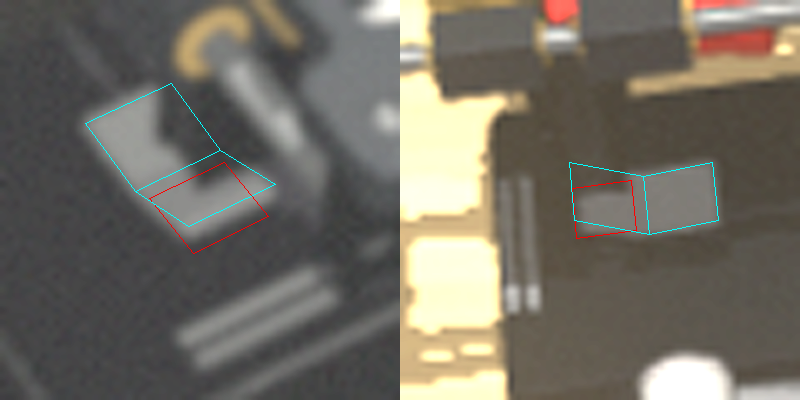

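```bash
python3 - <<'E'
from ov import *
q=np.load('q.npy')
for z in (65,63.5,62,60.5,59,57.5):
    h=env.move_straight(world(q,(-50,-57,z))[0],rate=0.03,force_limit=7); a=env.read_state(); print(z,h,a['clock'],a['position'].round(4),a['force'].round(2))
    if h: break
st=overlay('o9.png',[[(-39,-45,66),(-39,-65,76),(-61,-65,76),(-61,-45,66)],[(-39,-45,66),(-39,-25,68),(-61,-25,68),(-61,-45,66)]],sz=60)
E
```

```text
65 False 10.3333 [ 0.5557 -0.1091  0.0649] [ 1.08 -0.41 -0.04]
63.5 False 10.5833 [ 0.5557 -0.1091  0.0634] [ 0.24 -0.8  -0.34]
62 False 10.8333 [ 0.5557 -0.1091  0.0619] [-0.06 -0.69  0.26]
60.5 False 11.0833 [ 0.5557 -0.1091  0.0604] [ 0.59  0.6  -0.22]
59 False 11.3333 [ 0.5557 -0.1091  0.0589] [ 1.05 -0.28  0.26]
57.5 False 11.5833 [ 0.5557 -0.1091  0.0574] [-0.11  0.3   0.24]
```

View pics/o9.png

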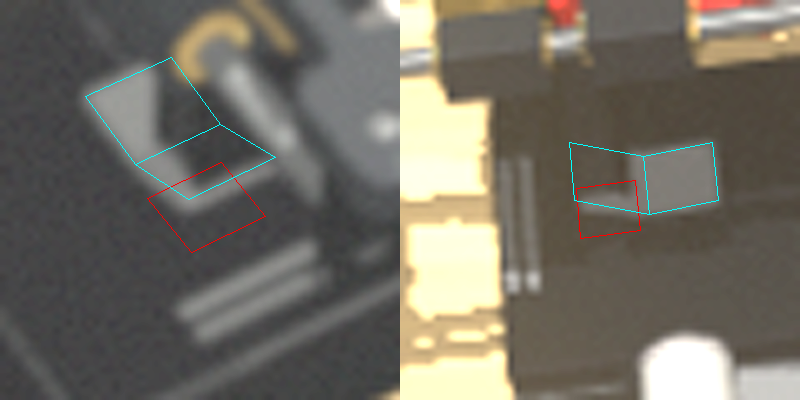

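```bash
python3 - <<'E'
from ov import *
q=np.load('q.npy')
h=env.move_straight(world(q,(-50,-57,45))[0],rate=0.025,force_limit=6); a=env.read_state(); print(h,a['clock'],a['position'].round(4),a['force'].round(2))
st=overlay('o10.png',[[(-39,-45,66),(-39,-65,76),(-61,-65,76),(-61,-45,66)],[(-39,-45,66),(-39,-25,68),(-61,-25,68),(-61,-45,66)]],sz=60)
E
```

```text
True 12.1167 [ 0.5566 -0.1096  0.0482] [0.26 0.36 4.89]
```

View pics/o10.png

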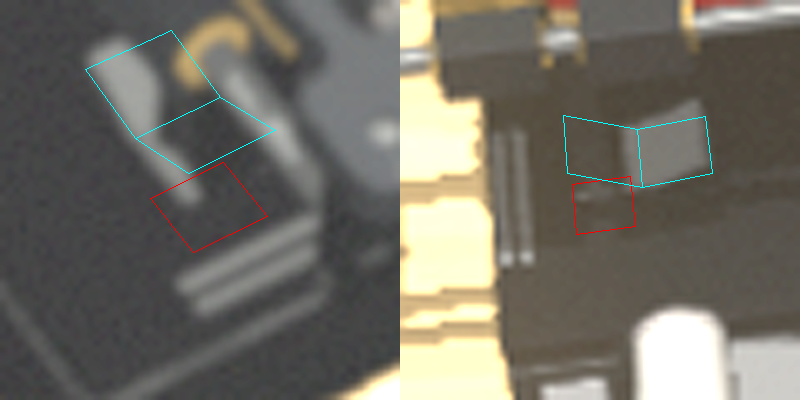

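```bash
python3 - <<'E'
from ov import *
q=np.load('q.npy')
h=env.move_straight(world(q,(-50,-57,45))[0],rate=0.02,force_limit=8); a=env.read_state(); print(h,a['clock'],a['position'].round(4),a['force'].round(2))
env.dwell(.15)
env.move_straight(world(q,(-50,-57,85))[0],rate=0.2)
env.move_straight(world(q,(10,-100,95))[0],rate=0.25)
a=env.read_state(); print(a['clock'],a['force'])
out=[]
for n,(x,y,w,h) in(('side',(310,265,60,60)),('scene',(230,210,60,60))):
    p=env.grab_frame(n); c=p['image'][y:y+h,x:x+w].astype(float); c=255*np.clip(c/150,0,1)**.6
    out.append(cv2.resize(c.astype(np.uint8),(400,400),interpolation=cv2.INTER_CUBIC))
cv2.imwrite('pics/o11.png',np.hstack(out))
snap('wrist','w11.png')
E
```

```text
True 12.425 [ 0.5566 -0.1096  0.0482] [-0.68  0.4   4.96]
13.3583 [ 1.02790389  0.23651356 -1.07487908]
```

View pics/o11.png

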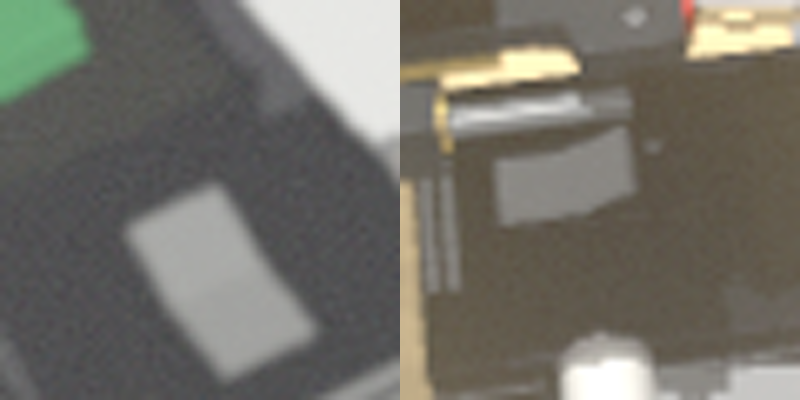

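```bash
cat > ov2.py <<'E'
from fit import *
def ov2(fn,op,dz=.0198,t=.008,hw=.0095):
    q=np.load('q.npy'); st=env.read_state(); Rm=R.from_euler('xyz',st['tool_rot'],degrees=True).as_matrix()
    G=[]
    for s in(1,-1):
        G.append(np.array([(a*hw,-dz,s*(op/2+b*t)) for a,b in((1,0),(1,1),(-1,1),(-1,0))])@Rm.T+st['position'])
    K=[[(64,-61,58),(64,-79,58),(20,-79,58),(20,-61,58)],[(74,-57.5,57),(74,-53.5,57),(10,-53.5,57),(10,-57.5,57)],[(7,-29.5,48.6),(77,-29.5,48.6),(77,60,32.8),(7,60,32.8)]]
    out=[]
    for n,(x,y,w,h) in(('side',(330,210,120,120)),('scene',(225,220,110,110))):
        p=env.grab_frame(n); c=p['image'][y:y+h,x:x+w].astype(float); c=255*np.clip(c/190,0,1)**.7; f=400/w
        c=cv2.resize(c.astype(np.uint8),(400,400),interpolation=cv2.INTER_CUBIC)
        for pts,col in [(g,(0,0,255)) for g in G]+[(world(q,e),(255,255,0)) for e in K]:
            k=((proj(p,pts)-[x,y]+.5)*f).astype(int); cv2.polylines(c,[k.reshape(-1,1,2)],True,col,1)
        out.append(c)
    cv2.imwrite('pics/'+fn,np.hstack(out)); return st
E
python3 - <<'E'
from ov2 import *
q=np.load('q.npy')
env.gripper_to(74/87)
env.goto(world(q,(42,-29,66))[0],[-90,0,np.degrees(q[2])-180]); env.dwell(.2)
st=ov2('o12.png',.074); print(st['clock'],st['position'],st['opening'],st['force'],world(q,(42,-29,66))); snap('wrist','w12.png')
E
```

```text
15.4917 [ 0.64401516 -0.07134526  0.06661311] 0.8510659983087117 [ 0.60946056 -1.09966676 -0.54603975] [[ 0.64388339 -0.07049429  0.066     ]]
```

View pics/o12.png

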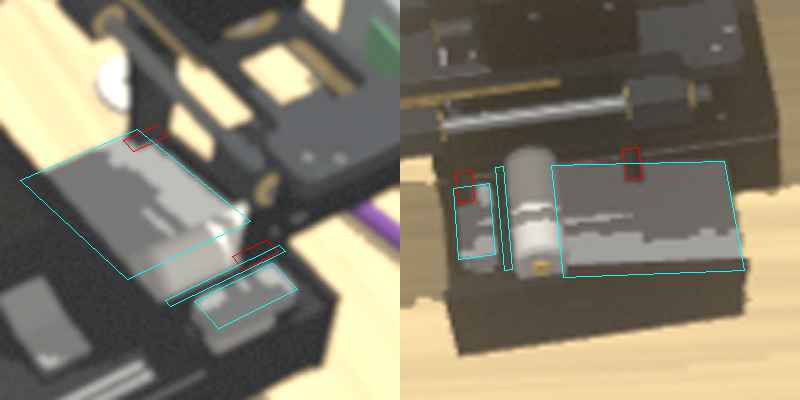

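View pics/w12.png

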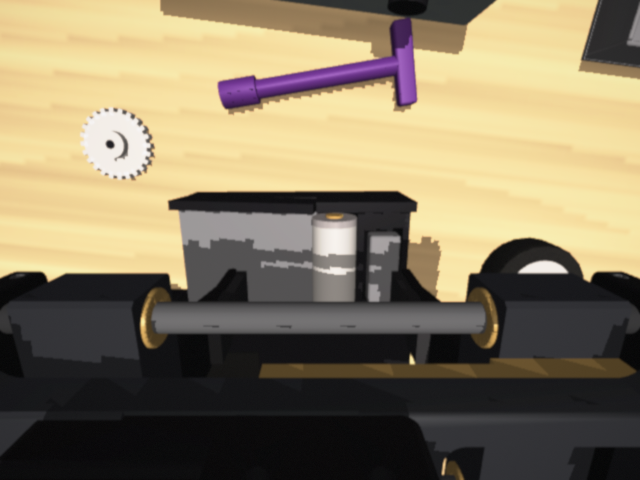

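```bash
python3 - <<'E'
from ov2 import *
q=np.load('q.npy')
h=env.move_straight(world(q,(42,-29,40.5))[0],rate=0.08,force_limit=4); env.dwell(.1)
st=ov2('o13.png',.074); print(h,st['clock'],st['position'],st['opening'],st['force'],world(q,(42,-29,40.5)))
E
```

```text
False 16.2083 [ 0.64411973 -0.07049628  0.04062616] 0.8488857193621273 [ 0.19601633 -0.04902497 -0.33463535] [[ 0.64388339 -0.07049429  0.0405    ]]
```

View pics/o13.png

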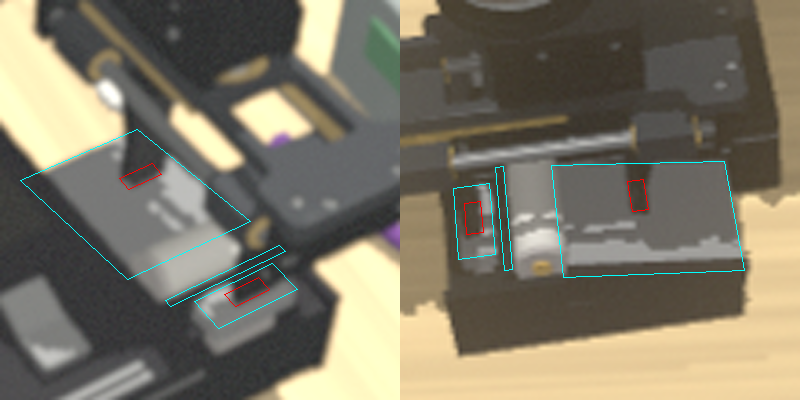

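```bash
python3 - <<'E'
from ov2 import *
q=np.load('q.npy')
h=env.move_straight(world(q,(42,-28,24))[0],rate=0.025,force_limit=9); a=env.read_state(); print(h,a['clock'],a['position'],a['force'])
env.dwell(.5); a=env.read_state(); print(a['clock'],a['position'],a['force'])
st=ov2('o14.png',.074)
E
```

```text
True 16.8583 [ 0.64431003 -0.07029504  0.0281445 ] [-1.98636427  0.0073351   4.44581616]
17.3583 [ 0.64432628 -0.07032639  0.02817341] [-0.79991827  0.33363862  5.35988826]
```

View pics/o14.png

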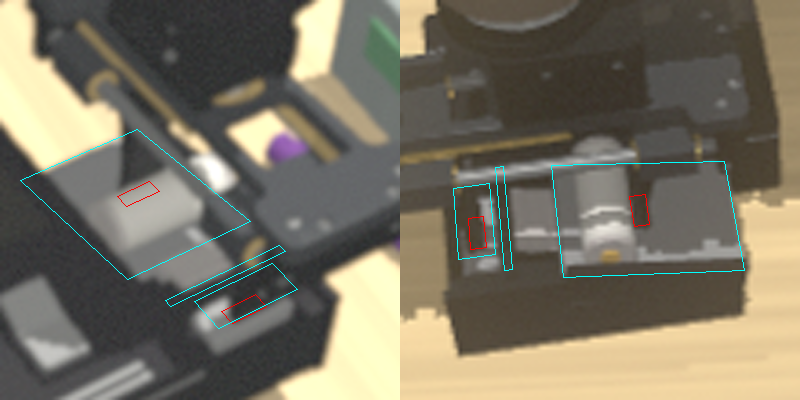

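```bash
python3 - <<'E'
from ov2 import *
env.dwell(.4)
p=snap('scene','s15.png'); d=snap('side','d15.png')
a=env.read_state(); print(a['clock'],a['position'],a['force'])
print([(np.round(r['xyz'],4).tolist(),round(r['score'],2)) for r in env.search_frame(p,'cell_center')][:3])
q=np.load('q.npy'); print(world(q,(42,-4,57)))
o=[cv2.resize(x,(400,400),interpolation=cv2.INTER_CUBIC) for x in (d['image'][265:345,300:380],p['image'][200:300,225:325])]
cv2.imwrite('pics/o15.png',cv2.convertScaleAbs(np.hstack(o),alpha=1.6,beta=20))
E
```

```text
17.9583 [ 0.64433234 -0.070308    0.02814954] [-1.7157463   1.74951175  5.99539824]
[([0.6924, 0.1888, 0.0244], 0.77), ([0.6489, -0.0438, 0.0653], 0.66), ([0.6613, -0.107, 0.048], 0.59)]
[[ 0.64094602 -0.04566745  0.057     ]]
```

View pics/o15.png

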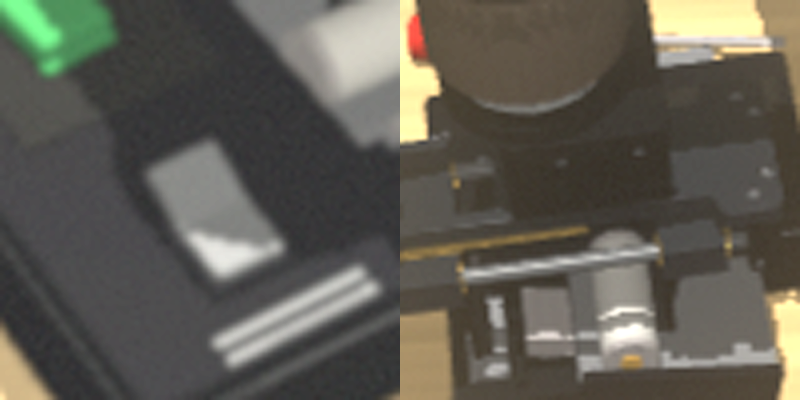

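The rocker at (215,210) is still off. The cell at (625,300) is at rest against the ramp finger, where I expected it.

```bash
python3 -c "
from h import *
env.close_job()"
```

```text
the job is handed in; nothing more can be done
```

The job is handed in at about 18 s on the clock: the switch is off and the round cell is resting on the ramp against the finger. No verdict was reported, so this rests on my own checks.

**What I did**
- I located the case from the three cameras and pressed the rocker's raised half down to its stop, with the fingers shut.
- I opened the gripper to 74 mm and set one finger over the key and the other across the ramp at about y = 9 mm of the case frame. Then I pressed the key to its hard stop and stayed there.

**Last checks**
- **Switch:** the side picture shows the half that was raised now level, and the other half raised.
- **Key:** the tool had gone down by the full key stroke and held at about 5–6 N, with the pose unchanged over the last second.
- **Cell:** it was found at about (0.649, -0.044) m. That is within 8 mm in x and 2 mm in y of where it should lie against the finger, well short of the open end.
- **Contact on the cell:** I judged this from the pictures only; the force between finger and cell was not measured on its own.
- **Loose things:** I saw nothing displaced, and the arm went nowhere near most of them, but I did not measure their positions at the end.

**What disagreed**
- The fingertips turned out to be about 20 mm higher than the TCP position the robot reports. My first rocker press therefore stayed above it, as did the start of the second.
- I corrected for this from the height at which the rocker stopped. The fingertip overlay above the key then matched, and so did the height at which the key hit its stop.
- The cameras disagreed with each other by about 2 mm in position, which the finger placement allowed for.

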